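# Vent the analyser and hold its sprung cover just below the balance point

### The job

On the small control pod, first turn the selector knob to the green mark (vent). Then lift the analyser's sprung cover by its steel bar until it is clearly past its balance point (the yellow piece of the guide arc), without letting it fly fully open, bring it back and finish while still holding it steady just below that point, in the green piece of the arc, so that the vials can be looked at: do not let go. Leave the bottle, the beaker and the phone where they are.

Things in the scene. Friction and masses are not known exactly. Their poses are not given: they have to be found in the camera images.
- analyser: Blue and white bench analyser, 230 deep (its own x) x 240 wide (y) x 98 high, fixed to the bench; its white front with a blue display faces its own -x, roughly towards the robot. Origin on the bench under the point half-way between the closed cover's bar and the hinge; x runs from bar to hinge, z up.
- arc_balance (a point): The balance point (1.10 rad) on the guide arc, a fixed 8 mm rod of radius 105 about the hinge line, standing at the analyser's own +y edge, up to 214 above the bench (pass over it): white for cover angles 0 to 0.82 rad, green 0.82 to 1.06 (hold zone), yellow 1.06 to 1.14, red 1.14 to 1.62. A yellow pointer on the cover's edge runs along it.
- cover (a joint): Cover angle in rad: 0 closed (level), grows as its front bar rises and swings back, stop at 1.6. The 0.9 kg cover is counterbalanced by a spring: below 1.10 rad (63 degrees) it falls shut by itself (about 1.1 N at the bar when closed, 0.35 N at 0.94), above it it swings open by itself (about 0.5 N at 1.3). Hold zone 0.82 to 1.06.
- cover_bar (a point): Middle of the cover's handle: round steel bar, 12 in diameter, 140 long along the point's y, on two arms at its ends, 45 in front of the cover's edge (39 clear gap, also to the front below), 105 above the bench when closed. It can be pinched from above and turns in the jaws as the cover swings. Axes turn with the cover: x to the hinge, z up when closed.
- cover_hinge (a point): Middle of the hinge line, 105 above the bench and 220 behind the bar. The cover (175 x 214 x 12) turns about this point's y axis: the bar moves on a circle of radius 220.
- selector (a joint): Selector angle in rad, growing clockwise seen from above. It clicks into four positions, 0, 0.6, 1.2 and 1.8, and stops at both ends; the green mark is at 1.2, the other marks are thin and black. It starts in one of the first two. About 0.1 N m turns it from click to click.
- selector_grip (a point): On the selector's vertical axis at gripping height, 85 above the bench: middle of its upright black grip bar, 48 long (point's x) x 14 thick, from 63 to 95 above the bench, on a disc of radius 25. A white stripe marks the pointer end, the point's -x end. The point turns with the knob.
- pod: White control pod, 130 x 130 x 50, fixed to the bench, carrying the selector at its centre. Origin on the bench under the selector. At selector value 0 the pointer aims along the pod's -x; z up. Marks lie on its top 40 to 58 from the axis.
- bottle_mid (a point): Middle of a loose amber bottle, 60 in diameter, 125 high, standing behind the pod; to be left alone.
- beaker_mid (a point): Middle of a loose glass beaker, 70 in diameter, 85 high, standing on the robot's right; to be left alone.
- phone_mid (a point): Middle of a loose white phone with a blue screen, 150 x 72 x 10, lying flat on the robot's left; to be left alone.
There are look-alikes about, which are no part of the job. Leave any red look-alike of the part that bears bottle_mid alone. What is shaped like the part that bears beaker_mid but blue is not meant.

How it is judged (in metres and radians):
On the way, in this order (a step that is already met when the one before it is completed fails the run):
1. the selector is at the green mark with the cover still closed (value of joint selector between 1.05 and 1.35 rad and value of joint cover below 0.12 rad), for 0.2 s.
2. the cover has been raised past its balance point (value of joint cover above 1.15 rad), for 0.2 s.
At the end, for the whole second after the job is handed in: The fingers hold the cover still (under 0.08 rad/s) at 0.82 to 1.06 rad, the green piece of the arc, after it has been past 1.15 rad; nothing else carries it; the selector is within 0.15 rad of the green mark at 1.2; bottle, beaker and phone are within 30 mm of where they stood, and upright (value of joint selector between 1.05 and 1.35 rad and value of joint cover between 0.82 and 1.06 rad and velocity of joint cover between -0.08 and 0.08 rad/s and contact force between the fingers and cover above 0.05 N and contact force between cover and bottle below 0.05 N and contact force between cover and beaker below 0.05 N and contact force between cover and phone below 0.05 N and not (distance of any of bottle_mid, beaker_mid, phone_mid from where it was at the start of the episode above 0.03 m or angle between any of bottle_mid, beaker_mid's own z axis and vertical above 0.4 rad)); the arm keeps its last pose, push and grip.
It fails at once if the cover is lifted (over 0.15 rad) while the selector is not at the green mark (value of joint cover above 0.15 rad and not (value of joint selector between 1.05 and 1.35 rad)).
It fails at once if the cover flies open (over 1.5 rad) (value of joint cover above 1.5 rad).
It fails at once if the bottle, beaker or phone is moved over 30 mm or tipped (distance of any of bottle_mid, beaker_mid, phone_mid from where it was at the start of the episode above 0.03 m or angle between any of bottle_mid, beaker_mid's own z axis and vertical above 0.4 rad).
It also fails if it takes over 59 s, if anything falls off the work surface, if the arm or the gripper's body presses on something with over 40 N, if the wrist force passes 120 N, or if a joint passes its speed limit or range.

### The arm

A 6-joint arm with a two-finger parallel gripper is mounted at the origin on the work surface. World frame = base frame: x ahead of the robot, y to its left, z up, the work surface at z = 0. Lengths are in mm, angles in rad, forces in N, time in s.
With the tool pointing down it reaches from about 325 to 875 mm from the base axis. Payload 4.4 kg.
Tool frame: the origin (TCP) lies on the centre line of the jaws, within the pads' length; the fingertips stand ahead of it and the grasp point (between the pads) lies 6 mm ahead of it (ctrl.tcp_to_tips is the z of the fingertips in the tool frame, in mm); z points along the fingers, y is the line along which they close (so a half turn about z gives the same grasp; the last joint's range is limited). The gripper opens to 85 mm and grips with 20 to 120 N. Pads are 22 mm wide; open, the fingers measure 114 mm over their backs; the gripper's body (76 mm by 85 mm) begins 54 mm behind the grasp point. The pads swing forward as they close: fully open they stand 13 mm farther back than shut.
Start: joints at [-1.26, 0.207, 1.542, -0, 1.393, -0.15], TCP at [255.671, -515.034, 256.282] pointing down, gripper open.
Joint ranges: [-2.73, 2.73], [-0.86, 2.22], [0.23, 2.46], [-1.11, 4.25], [0.08, 2.63], [-2.82, 2.82]. Speed limits (rad/s): [2.79, 2.79, 3.14, 3.14, 3.14, 3.14].

### API

Orientations are given as a 3x3 rotation matrix whose columns are the frame's x, y, z axes.
In Python, from plant import ctrl, sensors, optics gives the robot as it stands. Calls block until the motion is done:
- ctrl.move_ptp(position, orientation): joint-space move of the TCP to a pose.
- ctrl.move_l(position, rot=None, vel=150, threshold=None): straight line of the TCP; rot=None keeps the orientation; vel is the mean speed in mm/s. With threshold (N) it stops when the force on the tool has changed by that much, and returns True; else False.
- ctrl.set_joints(angles): joint-space move.
- ctrl.gripper_to(opening, force=None): finger opening in mm; force is the grip in N (None keeps the last); returns when the fingers have stopped.
- ctrl.hold(seconds).
- ctrl.solve_ik(position, orientation): joint angles nearest the present ones, or None.
- sensors.read_state(): the state.
- optics.grab_frame(name): name is "side" or "top" or "wrist"; returns (picture, depth): 420x560x3 uint8, red, green, blue; 420x560 float32, mm along the optical axis (not along the pixel's ray), 0 where there is no reading.
- optics.camera_params(name): a dict with "mtx" (3x3 intrinsics, pixels), "R" (3x3) and "t" (3): a world point X has camera coordinates R X + t; the wrist camera has in their place "T_tool_cam" (4x4, takes a point from camera to tool coordinates, whose origin is the TCP and whose axes are the flange's). Camera axes: x right, y down, z forward; pixel columns grow to the right and rows downward; lengths in mm; the calibration is good to about 2 mm. The wrist camera is an equidistant fisheye: a pixel r from the principal point sees the ray r / f radians off the axis. A picture is of the moment at which its call begins: read the wrist's pose just before it. camera_params takes no time and is no camera call.
A pose or a line that the arm cannot do raises ctrl.MotionError and nothing moves.
- ctrl.finish_job(): hands the job in; it is judged then, once.
The state is a dict: "t": time; "q": joint angles; "qvel": joint speeds; "tau": joint torques, N m; "eef_pos": TCP position; "eef_rot": TCP orientation; "force": force on the tool from outside, world axes, zero at the start; "wrist_torque": the same for the moment, N m; "grip_width": finger opening in mm; "grasp_force": force on a finger pad.
Only numpy, scipy, OpenCV 4.12 (cv2) and the standard library are available. Lean on these libraries where they do the work, as an engineer would, in place of code of your own. Each camera call takes 0.05 s, during which the arm holds its last target. There are 200 camera calls.

## Working session

There is one attempt and no reset: what is moved stays moved. The work goes in short steps, each a Python script; the robot and the scene stay as the last script left them, time stands still between calls to the robot, and variables do not carry over. Pictures are saved under pics/ and viewed, at most 10 in all, crops included, and the job is handed in when it is done.

```bash
mkdir -p pics; ls
python3 - <<'E'
from plant import ctrl,sensors,optics
import cv2,numpy as np
for n in("top","side"):
    p,d=optics.grab_frame(n); np.savez(f"{n}.npz",p=p,d=d)
    cv2.imwrite(f"pics/{n}0.png",p[:,:,::-1])
    c=optics.camera_params(n); print(n,c['mtx'].round(1).tolist(),(-c['R'].T@c['t']).round(),c['R'].round(3).tolist())
print(ctrl.tcp_to_tips, optics.camera_params("wrist"))
print(sensors.read_state()['t'])
E
```

```text
pics
top [[439.3, 0.0, 290.0], [0.0, 439.3, 208.1], [0.0, 0.0, 1.0]] [ 466.   -7. 1334.] [[0.01, -1.0, 0.01], [-0.992, -0.011, -0.123], [0.123, -0.009, -0.992]]
side [[530.8, 0.0, 279.8], [0.0, 530.8, 215.1], [0.0, 0.0, 1.0]] [ 431. 1171. 1158.] [[-0.988, -0.157, 0.005], [-0.105, 0.636, -0.765], [0.117, -0.756, -0.644]]
25.0 {'mtx': array([[325.1922621 ,   0.        , 284.86162753],
       [  0.        , 325.1922621 , 206.04482409],
       [  0.        ,   0.        ,   1.        ]]), 'T_tool_cam': array([[-1.67283007e-04, -9.46982947e-01, -3.21283784e-01,
         8.24588749e+01],
       [ 9.99999528e-01,  1.48916335e-04, -9.59600741e-04,
        -1.40521265e+00],
       [ 9.56569941e-04, -3.21283793e-01,  9.46982476e-01,
        -1.16934931e+02],
       [ 0.00000000e+00,  0.00000000e+00,  0.00000000e+00,
         1.00000000e+00]])}
0.1
```

View pics/top0.png

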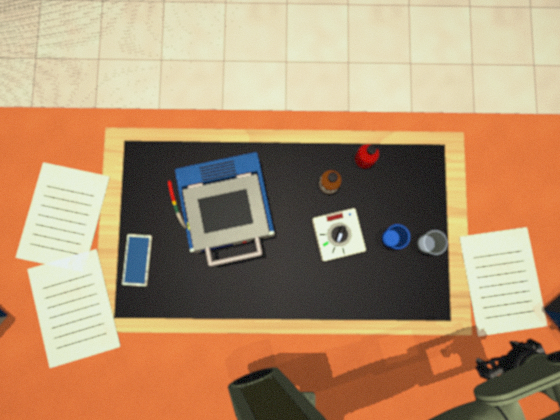

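View pics/side0.png

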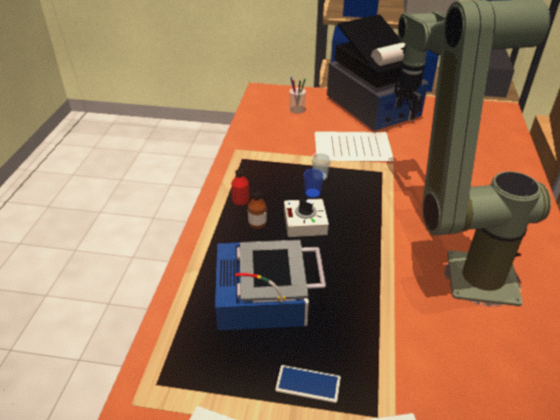

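The top view shows the analyser around (228,205), with its bar from about (207,263) to (262,257). The pod is at (339,235), the amber bottle at (331,181) and the phone at (137,260). There are two bottle shapes: amber (331,181) is the one described, and red (368,156) is the look-alike. There are two beakers: clear (432,242) is meant, and blue (396,237) is not. I will confirm these and the knob in one enlarged crop and measure from it.

```bash
cat > h.py <<'E'
import numpy as np,cv2
from plant import ctrl,sensors,optics
def ray(n,px,z):
    c=optics.camera_params(n);R=np.array(c['R']);o=-R.T@c['t']
    d=R.T@np.linalg.inv(c['mtx'])@np.array([px[0],px[1],1.]); return o+d*(z-o[2])/d[2]
def proj(n,X):
    c=optics.camera_params(n); v=c['mtx']@(c['R']@np.array(X,float)+c['t']); return v[:2]/v[2]
def down(yaw): # tool z down; tool y (closing) at heading yaw
    y=np.array([np.cos(yaw),np.sin(yaw),0]);z=np.array([0,0,-1.]);return np.c_[np.cross(y,z),y,z]
E
python3 - <<'E'
from h import *
d=np.load("top.npz");p=d['p']
hsv=cv2.cvtColor(p,cv2.COLOR_RGB2HSV)
w=((hsv[...,1]<60)&(hsv[...,2]>150)).astype(np.uint8)
r=np.zeros_like(w);r[195:275,300:378]=w[195:275,300:378]
r=cv2.morphologyEx(r,cv2.MORPH_CLOSE,np.ones((3,3)))
cs=max(cv2.findContours(r,0,2)[0],key=cv2.contourArea)
box=cv2.boxPoints(cv2.minAreaRect(cs));print("pod px",box.round(1).tolist())
W=np.array([ray("top",b,50) for b in box]);print(W.round(),W.mean(0).round(1),[np.linalg.norm(W[i]-W[i-1]).round() for i in range(4)])
for px in [(207,263),(262,257)]: print("bar",ray("top",px,105).round())
a=cv2.resize(p[140:280,300:450],None,fx=5,fy=5,interpolation=cv2.INTER_CUBIC)[:600]
a=cv2.resize(p[145:265,300:455],None,fx=5,fy=5,interpolation=cv2.INTER_CUBIC)
cv2.imwrite("pics/pod.png",a[...,::-1])
b=cv2.resize(p[145:275,155:285],None,fx=4.6,fy=4.6,interpolation=cv2.INTER_CUBIC)
cv2.imwrite("pics/ana.png",b[...,::-1])
E
```

```text
pod px [[311.70001220703125, 217.5], [355.29998779296875, 206.89999389648438], [365.8999938964844, 250.5], [322.29998779296875, 261.1000061035156]]
[[ 598.  -82.   50.]
 [ 631. -211.   50.]
 [ 503. -241.   50.]
 [ 471. -114.   50.]] [ 550.5 -161.8   50. ] [np.float64(131.0), np.float64(133.0), np.float64(131.0), np.float64(131.0)]
bar [462. 211. 105.]
bar [480.  59. 105.]
```

View pics/pod.png

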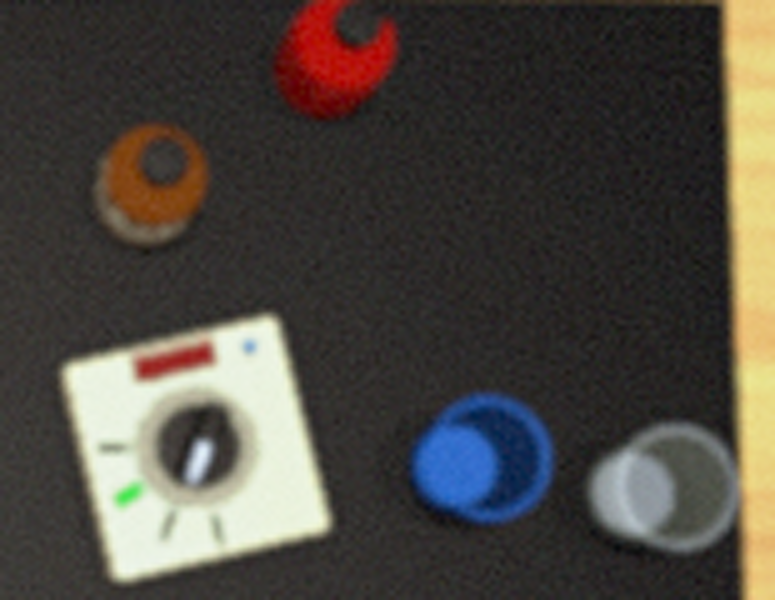

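View pics/ana.png

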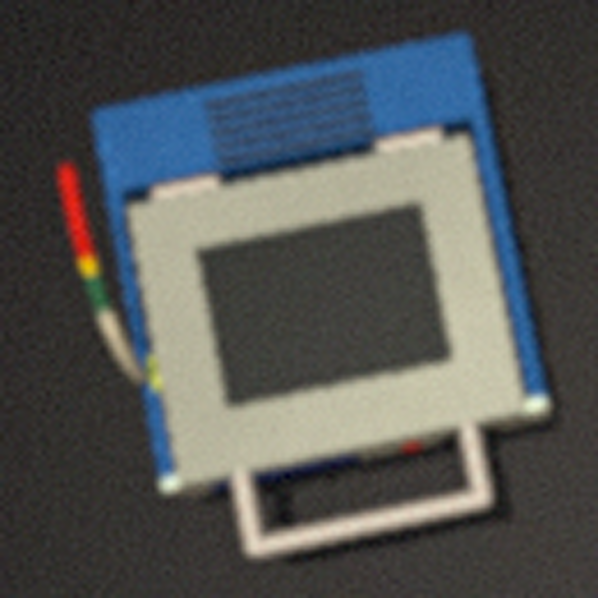

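The enlarged crop confirms which parts are meant: the amber bottle and the clear beaker. The marks are 0 at (218,530), 0.6 at (168,525), green at (130,494) and 1.8 at (112,448). The white stripe runs (208,440)→(195,480), so the selector is at 0.6 and has to turn +0.6 clockwise. In the analyser crop the bar runs (255,545)→(487,497). Next I fit the bar line and do the knob.

Run:
```python
from h import *
# bar line from top view
d=np.load("top.npz");p=d['p'].astype(int)
g=p.min(2)
pts=[]
for c in range(216,256):
    ex=(545-(c-155-255/4.6)*4.6*48/232)/4.6+145
    r=np.arange(int(ex)-4,int(ex)+6);w=np.clip(g[r,c]-70,0,None)
    pts.append((c,(w*r).sum()/w.sum()))
pts=np.array(pts);k,b=np.polyfit(*pts.T,1);print("slope",k,"res",np.std(pts[:,1]-k*pts[:,0]-b))
c=np.arange(195,275);v=np.array([cv2.getRectSubPix(g.astype(np.float32),(1,3),(float(x),float(k*x+b))).mean() for x in c])
t=c[v>v[25:60].mean()*.5+20];print("ends",t[0],t[-1])
E0=ray("top",(t[0]-.3,k*t[0]+b),105);E1=ray("top",(t[-1]+.3,k*t[-1]+b),105)
print(E0.round(1),E1.round(1),np.linalg.norm(E0-E1),(E0+E1)/2,"yaw",np.arctan2(-(E0-E1)[0],(E0-E1)[1]))
print("reproj side",proj("side",(E0+E1)/2),proj("side",E0),proj("side",E1),"knob side",proj("side",[550.5,-161.8,95]))
# knob IK
for y0 in (1.218,1.218-np.pi):
    for y in (y0,y0-.6,y0-.75):
        print(y,ctrl.solve_ik([550.5,-161.8,94],down(y)))
for y in (.2,.2+np.pi,.2-np.pi): print(y,ctrl.solve_ik([471,135,111],down(y)),ctrl.solve_ik([600,160,316],down(y)))
s=cv2.imread("pics/side0.png");cv2.imwrite("pics/sidecrop.png",cv2.resize(s[190:330,210:340],None,fx=4.2,fy=4.2,interpolation=2))
```

```text
slope -0.2169611263213529 res 0.04082583660474942
ends 208 261
[459.9 208.6 105. ] [493.1  60.8 105. ] 151.48715394670947 [476.49791177 134.69209692 105.        ] yaw 0.2211438187772604
reproj side [320.57252473 266.56830371] [324.06690015 287.03103836] [317.34309612 247.65707268] knob side [306.54660389 200.68244446]
1.218 [-4.36665912e-01  3.86545976e-01  1.67671515e+00 -4.44089210e-16
  1.07833153e+00 -1.65466591e+00]
0.618 [-4.36665912e-01  3.86545976e-01  1.67671515e+00 -4.44089210e-16
  1.07833153e+00 -1.05466591e+00]
0.46799999999999997 [-4.36665912e-01  3.86545976e-01  1.67671515e+00 -4.44089210e-16
  1.07833153e+00 -9.04665912e-01]
-1.9235926535897931 [-4.36665912e-01  3.86545976e-01  1.67671515e+00 -4.44089210e-16
  1.07833153e+00  1.48692674e+00]
-2.5235926535897932 [-4.36665912e-01  3.86545976e-01  1.67671515e+00 -4.44089210e-16
  1.07833153e+00  2.08692674e+00]
-2.673592653589793 [-4.36665912e-01  3.86545976e-01  1.67671515e+00 -4.44089210e-16
  1.07833153e+00  2.23692674e+00]
0.2 [ 1.02289440e-01  2.04508929e-01  1.87679911e+00 -4.44089210e-16
  1.06028462e+00 -9.77105596e-02] [ 1.21336902e-01  2.66150096e-01  1.34601158e+00 -4.44089210e-16
  1.52943097e+00 -7.86630977e-02]
3.3415926535897933 None None
-2.941592653589793 None None
```

View pics/sidecrop.png

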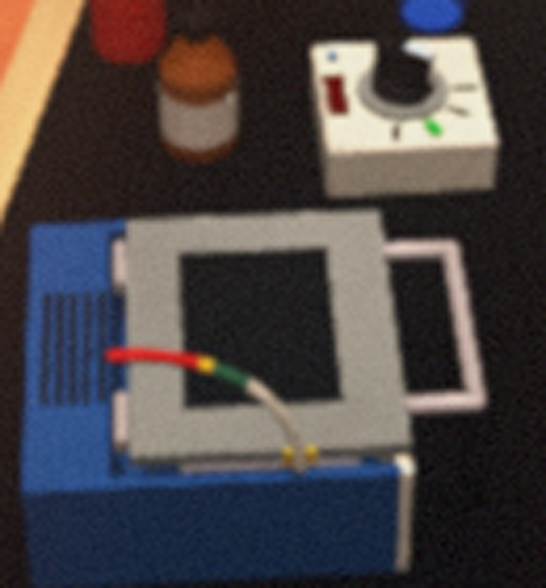

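The side view agrees with the top fit: the bar middle shows at about (321,267) and the fit predicts (320.6,266.6). I now grip the knob and turn it.

Run:
```python
from h import *
def st(l):
    s=sensors.read_state();print(l,round(s['t'],2),s['eef_pos'].round(1) if hasattr(s['eef_pos'],'round') else s['eef_pos'],np.round(s['force'],1),np.round(s['wrist_torque'],2),round(s['grip_width'],1),round(s['grasp_force'],1));return s
P=np.array([550.5,-161.8,94.]);y=1.218
ctrl.move_ptp(P+[0,0,90],down(y));ctrl.gripper_to(50,30)
p,_=optics.grab_frame("wrist");cv2.imwrite("pics/w1.png",p[...,::-1])
print(ctrl.move_l(P,vel=80,threshold=8));st("down")
ctrl.gripper_to(0,30);ctrl.hold(.2);st("grip")
for i in range(1,5):
    ctrl.move_l(P,down(y-.155*i),vel=60);st(i)
ctrl.hold(.3);st("turned")
```

```text
False
down 3.57 [ 551.1 -162.1   94.7] [0.6 0.1 0.4] [ 0.04 -0.01  0.02] 49.8 0.0
grip 4.17 [ 550.9 -161.6   94.6] [-1.   2.3  5.3] [0.34 0.06 0.02] 13.7 32.6
1 4.48 [ 550.9 -161.6   94.6] [-0.8  3.4  4.8] [0.42 0.08 0.13] 13.6 32.6
2 4.79 [ 551.  -161.5   94.6] [-0.2  3.4  6.3] [0.42 0.09 0.07] 13.7 32.6
3 5.1 [ 551.  -161.4   94.6] [0.  3.  4.9] [ 0.47  0.04 -0.05] 13.3 32.6
4 5.41 [ 551.1 -161.3   94.6] [0.9 3.9 4.4] [ 0.49 -0.04  0.09] 13.5 32.6
turned 5.71 [ 551.1 -161.4   94.6] [0.8 3.9 6. ] [0.52 0.02 0.03] 13.7 32.6
```

Run:
```python
from h import *
P=np.array([550.5,-161.8,94.])
ctrl.gripper_to(50,30);ctrl.move_l(P+[0,0,110],vel=150)
B=np.array([476.5,134.7,111.]);y=.221
ctrl.move_ptp(B+[0,0,110],down(y));ctrl.gripper_to(40,30)
p,_=optics.grab_frame("top");t=cv2.resize(p[200:270,300:380],None,fx=5,fy=5,interpolation=2)
s=sensors.read_state()
w,_=optics.grab_frame("wrist");np.savez("w2.npz",w=w,pos=s['eef_pos'],rot=s['eef_rot'])
o=np.zeros((420,800,3),np.uint8);o[:350,:400]=t;o[:300,400:]=cv2.resize(w,(400,300));cv2.imwrite("pics/chk.png",o[...,::-1])
# predicted bar middle pixel in wrist
c=optics.camera_params("wrist");T=c['T_tool_cam']
for X in (B-[0,0,6],B-[0,0,6]+70*np.array([-np.sin(y),np.cos(y),0]),B-[0,0,6]-70*np.array([-np.sin(y),np.cos(y),0])):
    v=T[:3,:3].T@(np.array(s['eef_rot']).T@(X-s['eef_pos'])-T[:3,3]);r=np.arctan2(np.hypot(*v[:2]),v[2])*c['mtx'][0,0]
    print(c['mtx'][:2,2]+v[:2]/np.hypot(*v[:2])*r)
print(s['t'],s['eef_pos'])
```

```text
[285.5858487  211.71601055]
[285.49575188 118.56554539]
[285.63069223 289.29787933]
8.5083 [476.8339618  134.01410682 220.8983639 ]
```

View pics/chk.png

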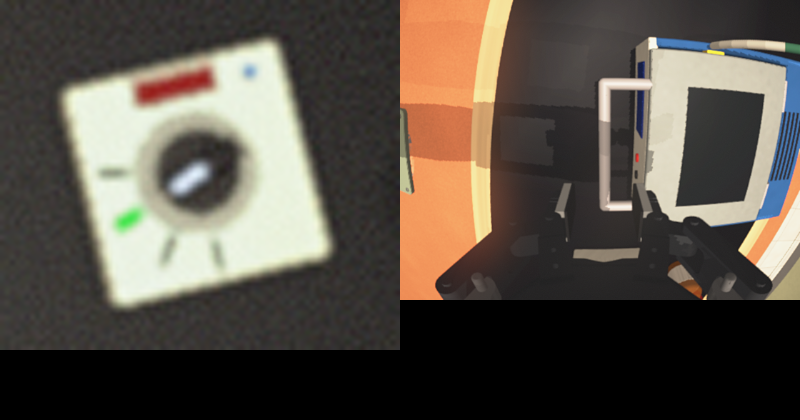

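The pointer is on the green mark. In the wrist view the bar runs from about (284,115) to (288,288) in full pixels, which matches the prediction. Now I grip it and lift it along the arc.

```bash
cat >> h.py <<'E'
B=np.array([476.5,134.7,111.]);Y=.221;XA=np.array([np.cos(Y),np.sin(Y),0]);H=B+220*XA
def arc(th): return H+220*(-np.cos(th)*XA+np.sin(th)*np.array([0,0,1]))
def ang():
    v=np.array(sensors.read_state()['eef_pos'])-H;return np.arctan2(v[2],-v@XA)
def st(l):
    s=sensors.read_state();print(l,round(s['t'],2),"th",round(ang(),3),np.round(s['force'],1),round(s['grip_width'],1),round(s['grasp_force'],1))
def follow(a,b,step=.06,vel=60):
    for i,t in enumerate(np.linspace(a,b,int(abs(b-a)/step)+2)[1:]):
        ctrl.move_l(arc(t),vel=vel)
        if i%4==0: st("f")
E
python3 - <<'E'
from h import *
for t in (.3,.6,.95,1.22): assert ctrl.solve_ik(arc(t),down(Y)) is not None
print(ctrl.move_l(B,vel=80,threshold=8));st("down")
ctrl.gripper_to(0,30);ctrl.hold(.2);st("grip")
follow(0,.5)
st("lift")
p,_=optics.grab_frame("side");cv2.imwrite("pics/s2.png",cv2.resize(p[150:330,190:390],None,fx=3.3,fy=3.3,interpolation=2)[...,::-1])
E
```

```text
False
down 10.08 th 0.003 [ 0.2 -0.7 -0.2] 40.3 0.0
grip 10.64 th 0.003 [ 4.4  1.1 -0.5] 10.9 29.3
f 10.99 th 0.057 [ 7.   1.8 -1.5] 11.0 29.3
f 12.39 th 0.277 [ 7.7  2.5 -4.6] 10.8 30.4
f 13.79 th 0.494 [ 6.6  2.  -5.3] 11.0 30.1
lift 13.79 th 0.494 [ 6.6  2.  -5.3] 11.0 30.1
```

View pics/s2.png

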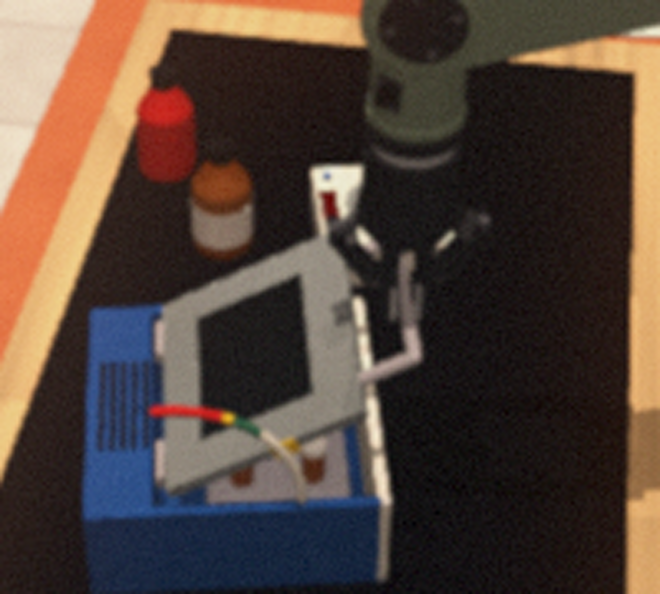

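The cover is up at about 0.5 rad, with the bar held in the jaws around (405,290) and the pointer on the white piece of the arc near (290,445). I continue past the balance point and then come back.

Run:
```python
from h import *
follow(.5,1.23);ctrl.hold(.5);st("top")
p,_=optics.grab_frame("side");a=cv2.resize(p[150:330,200:320],None,fx=3.3,fy=3.3,interpolation=2)
follow(1.23,.95);ctrl.hold(.4);st("back")
p,_=optics.grab_frame("side");b=cv2.resize(p[150:330,200:320],None,fx=3.3,fy=3.3,interpolation=2)
cv2.imwrite("pics/s3.png",np.hstack([a,b])[...,::-1])
```

```text
f 14.2 th 0.548 [ 5.7  1.6 -4.2] 10.8 29.9
f 15.63 th 0.784 [ 0.9  0.6 -2.7] 10.9 29.5
f 17.07 th 1.011 [-5.4 -0.2  5.8] 10.6 30.6
f 18.5 th 1.231 [-2.9  0.7  4.7] 10.5 31.5
top 19.0 th 1.23 [-1.3  1.3  5.2] 10.7 31.5
f 19.41 th 1.175 [-2.4 -0.   4.4] 10.8 31.5
f 20.84 th 0.948 [-0.6  2.3  1.3] 10.5 31.2
back 21.24 th 0.951 [-0.2  2.2  0.9] 11.2 31.2
```

View pics/s3.png

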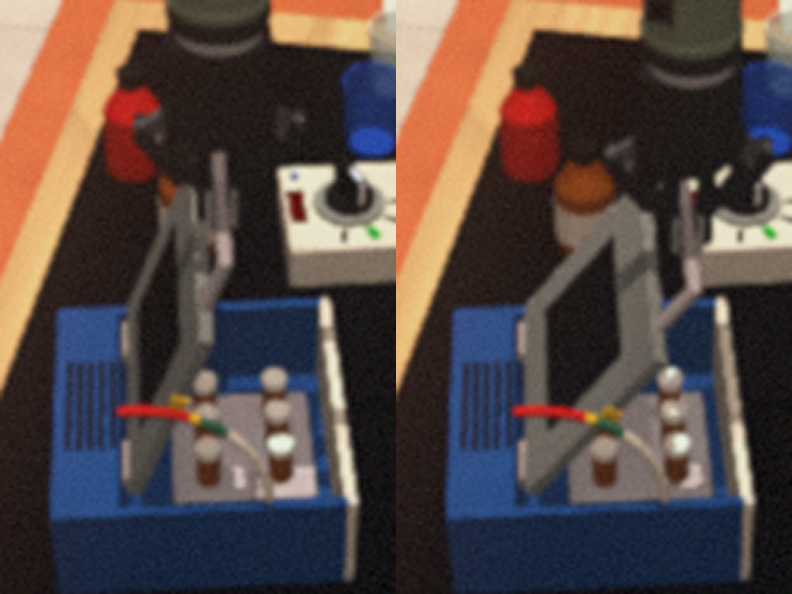

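Left (top of lift): the pointer at about (180,402) is past the yellow piece, whose centre is near (195,417), so it is in the red. Right (now): the pointer at about (610,413) is beside the green piece, with the bar still in the jaws at (688,240). Both agree with the kinematic values of 1.23 and 0.95 rad.

Run:
```python
from h import *
st("end");print(ctrl.finish_job())
```

```text
end 21.29 th 0.951 [0.1 1.1 0.3] 11.1 31.2
the job is handed in; nothing more can be done
None
```

The job is handed in: I turned the selector to the green mark, raised the cover to about 1.23 rad, and it is now held at about 0.95 rad in the green piece; no verdict came back.

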